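# Angle the guide rail past the post into its bay

## Task

The bare aluminium guide rail lies loose on the bench in front of its three-sided bay, whose mouth is narrowed by a steel post at one side. Push one end and then the other to pivot the rail, and angle it past the post into the bay, until its long side lies flush along the back fence, and leave it there. Slide it on the bench all the way, never lifting or tipping it, and leave the other things where they are.

Things in the scene. Friction and masses are not known exactly. Their poses are not given: they have to be found in the camera images.
- rail: Loose aluminium guide rail, a straight bar with five dark screw holes along its top: 200 mm long (its y axis), 26 mm wide (x), 22 mm high, about 0.3 kg, ends alike. Origin at the centre of its underside, at bench height. It starts in front of the bay's mouth, within 0.2 rad of parallel to the bay, and slides on the bare bench against a few newtons of friction.
- bay: Grey fixed bay: back fence and two end walls, 20 mm high, 10 mm thick, no floor, open to the robot. Origin at bench height, middle of the fence's inner face; x points away from the mouth through the fence (inside is negative x), y along the fence. End walls' inner faces at y = +-120 mm; they reach out to x = -60 mm. Rail is home with its origin at x = -13 mm, y axes parallel, y within +-20 mm.
- post: Plain upright steel post, 22 mm in diameter, 45 mm high, fixed to the bench; origin at the centre of its foot. In the bay's frame it stands at x = -72 mm and y = +72 or -72 mm, varying from run to run. Between it and the opposite end wall only 181 mm are open, less than the rail's length; 61 mm are free between post and back fence.
- socket: Flat empty post socket, a dark steel disc of 22 mm flush with the bench, on the other side of the mouth from the post. The rail slides over it freely.
- jar: Small glass jar, 40 mm across, 45 mm high, beside one end of the bay; origin at the centre of its underside. Leave alone.
- dish: Flat round glass dish, 60 mm across, 14 mm high, beside the other end of the bay; origin under its centre. Leave alone.
- driver: Screwdriver, 150 mm long, lying behind the back fence. Origin near its middle. Leave alone.
- tweezers: Steel tweezers, 125 mm long, 8 mm high, lying to the left. Origin at the middle. Leave alone.
- bottle: White plastic bottle, 60 mm across, 150 mm high, standing to the right. Origin under its centre. Leave alone.
- disc: Flat steel disc, 160 mm across, 8 mm high, to the left. Origin under its centre. Leave alone.
- bin: Open blue plastic bin, 160 x 120 mm, 60 mm high, at the right, near the robot. Origin under its centre. Leave alone.
Not all that is in view belongs to the job. There is more than one size of the rail; the job needs the middle-sized.

How it is judged:
By the outcome, as a careful person would: the job done as asked, in the order asked, and still so for the second after the job is handed in, with the robot touching nothing.
It also fails if it takes over 72 s, if anything falls off the work surface, if the arm or the gripper's body presses on something with over 40 N, if the wrist force passes 120 N, or if a joint passes its speed limit or range.

## Robot

A 6-joint arm with a two-finger parallel gripper is mounted at the origin on the work surface. World frame = base frame: x ahead of the robot, y to its left, z up, the work surface at z = 0. Lengths are in m, angles in rad, forces in N, time in s.
With the tool pointing down it reaches from about 0.3 to 0.775 m from the base axis. Payload 14.6 kg.
Tool frame: the origin (TCP) lies midway between the tips of the shut fingers; the grasp point (between the pads) lies 19 mm behind it; z points along the fingers, y is the direction in which the jaws open and shut (so a half turn about z gives the same grasp; the last joint's range is limited). The gripper opens to 94 mm and grips with 3 to 60 N. Pads are 16 mm wide; open, the fingers measure 119 mm over their backs; the gripper's body (75 mm by 177 mm) begins 78 mm behind the grasp point.
Start: joints at [1.174, 0.3, 1.521, -0, 1.321, -0.067], TCP at [0.178, 0.52, 0.205] pointing down, gripper open.
Joint ranges: [-3.03, 3.03], [-0.79, 2.21], [0.23, 2.52], [-1.04, 4.18], [0, 3.07], [-2.55, 2.55]. Speed limits (rad/s): [2.22, 2.22, 2.57, 3.14, 3.14, 3.14].

## Interface

Orientations are given as a rotation vector (axis times angle).
In Python, from cell import manip, monitor, imaging, order gives the robot as it stands. Calls block until the motion is done:
- manip.goto(position, orientation): joint-space move of the TCP to a pose.
- manip.move_straight(position, frame=None, v=0.15, max_force=None): straight line of the TCP; frame=None keeps the orientation; v is the mean speed in m/s. With max_force (N) it stops when the force on the tool has changed by that much, and returns True; else False.
- manip.movej(angles): joint-space move.
- manip.grip(opening, grip_force=None): opening from 0.0 (shut) to 1.0 (fully open); grip_force is the grip in N (None keeps the last); returns when the fingers have stopped.
- manip.pause(seconds).
- manip.solve_ik(position, orientation): joint angles nearest the present ones, or None.
- monitor.get_state(): the state.
- imaging.grab_frame(name): name is "scene" or "top"; returns the picture (384x512x3 uint8, blue, green, red); there is no depth.
- imaging.calibration(name): a dict with "vertical_fov" (degrees; the focal length in pixels is half the picture's height over the tangent of half this angle, whatever the lens; pixels are square), "cx", "cy" (the principal point, pixels), "extrinsics" (4x4, takes a point from camera to world coordinates). Camera axes: x right, y up, looking along -z (the intrinsics and any distortion apply to the point x, -y, -z); pixel columns grow to the right and rows downward; lengths in m; the calibration is good to about 2 mm. A picture is of the moment at which its call begins. calibration takes no time and is no camera call.
A pose or a line that the arm cannot do raises manip.IKError and nothing moves.
- order.sign_off(): hands the job in, once; it reports no verdict.
The state is a dict: "time": time; "joint_positions": joint angles; "qd": joint speeds; "joint_torque": joint torques, N m; "tcp_pos": TCP position; "eef_rot": TCP orientation; "contact_force": force on the tool from outside, world axes, zero at the start; "wrist_torque": the same for the moment, N m; "opening": opening from 0.0 (shut) to 1.0 (fully open).
Only numpy, scipy, OpenCV 4.12 (cv2) and the standard library are available. Lean on these libraries where they do the work, as an engineer would, in place of code of your own. Each camera call takes 0.05 s, during which the arm holds its last target. There are 200 camera calls.

## Working session

There is one attempt and no reset: what is moved stays moved. The work goes in short steps, each a Python script; the robot and the scene stay as the last script left them, time stands still between calls to the robot, and variables do not carry over. Pictures are saved under pics/ and viewed, about 8 in all and at most 12, crops included, and the job is handed in when it is done.

```bash
mkdir -p pics; ls; python3 - <<'E'
from cell import manip, monitor, imaging, order
import cv2
for n in("scene","top"):
    f=imaging.grab_frame(n); cv2.imwrite(f"pics/{n}0.png",f); print(n,imaging.calibration(n))
print(monitor.get_state())
E
```

```text
pics
scene {'vertical_fov': 48.20889200238057, 'cx': 255.22604708451843, 'cy': 193.7207952892304, 'extrinsics': array([[ 0.38546276, -0.77515907,  0.50054658,  1.16011667],
       [ 0.92266115,  0.3174959 , -0.21884415, -0.24210755],
       [ 0.01071754,  0.54619115,  0.837592  ,  1.07388996],
       [ 0.        ,  0.        ,  0.        ,  1.        ]])}
top {'vertical_fov': 51.42259530104968, 'cx': 254.3629134507941, 'cy': 191.40978388162887, 'extrinsics': array([[-0.00789131,  0.99482326, -0.10131346,  0.44982793],
       [-0.99975492, -0.00575332,  0.02137754,  0.02908279],
       [ 0.02068398,  0.10145732,  0.99462485,  1.11197483],
       [ 0.        ,  0.        ,  0.        ,  1.        ]])}
{'time': 0.1, 'joint_positions': array([ 1.17442424e+00,  3.00442450e-01,  1.52153253e+00, -1.46587954e-05,
        1.32071222e+00, -6.66175022e-02]), 'qd': array([-1.51309096e-06, -9.54566794e-04, -1.78220815e-03, -7.26599621e-04,
        5.55790656e-04, -5.11994293e-04]), 'joint_torque': array([ 1.65931659e-03, -5.32638180e+01, -3.53282940e+01,  7.09500653e-02,
        2.34721228e-02, -9.03602859e-05]), 'tcp_pos': array([0.17801637, 0.52013441, 0.20492258]), 'eef_rot': array([-5.15588993e-01, -3.09875436e+00,  1.67844925e-03]), 'contact_force': array([ 0.6840136 , -0.0376066 ,  0.81787424]), 'wrist_torque': array([ 0.02379676, -0.00952109,  0.01134566]), 'opening': 1.000432293948065}
```

View pics/top0.png

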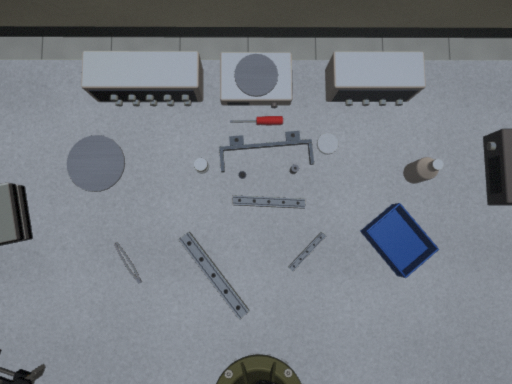

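View pics/scene0.png

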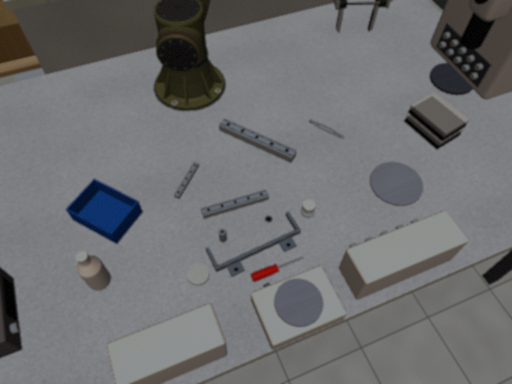

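The top view shows the middle rail at about (269,202), the bay at about (265,147), the post at (294,169) on the right (-y), the socket at (242,175), the jar at (200,165) and the dish at (328,144). The scene view agrees. Next I'll zoom in and measure.

```bash
cat > h.py <<'E'
from cell import manip, monitor, imaging, order
import cv2, numpy as np
def ray(name,u,v,z):
    c=imaging.calibration(name); f=192/np.tan(np.radians(c["vertical_fov"])/2); E=c["extrinsics"]
    d=E[:3,:3]@np.array([(u-c["cx"])/f,-(v-c["cy"])/f,-1]); o=E[:3,3]
    return (o+d*(z-o[2])/d[2])[:2]
def proj(name,p):
    c=imaging.calibration(name); f=192/np.tan(np.radians(c["vertical_fov"])/2); E=c["extrinsics"]
    q=E[:3,:3].T@(np.array(p)-E[:3,3]); return np.array([c["cx"]+f*q[0]/-q[2], c["cy"]-f*q[1]/-q[2]])
E
python3 - <<'E'
from h import *
f=cv2.imread("pics/top0.png")
c=cv2.resize(f[100:230,185:350],None,fx=4.8,fy=4.5,interpolation=cv2.INTER_CUBIC)
c=cv2.resize(f[105:225,190:350],None,fx=5,fy=5,interpolation=cv2.INTER_CUBIC)
cv2.imwrite("pics/crop0.png",c)
g=cv2.cvtColor(f,cv2.COLOR_BGR2GRAY)
for lo,hi in((0,90),(0,110),(0,130)):
    m=((g>=lo)&(g<hi)).astype(np.uint8); m[:105]=0;m[225:]=0;m[:,:190]=0;m[:,350:]=0
    n,l,s,ce=cv2.connectedComponentsWithStats(m)
    for i in range(1,n):
        if s[i,4]>8: print(hi,s[i],ce[i].round(1),ray("top",*ce[i],0).round(4))
print(np.median(g[205:225,190:350]), g[196:210,268], g[202,228:240])
E
```

```text
90 [271 105   6   3  17] [273.5 106.1] [ 0.8089 -0.0516]
90 [256 116  27   9 225] [269.3 120.2] [ 0.7675 -0.0391]
90 [286 132  10  10  58] [290.9 136.7] [ 0.7192 -0.1002]
90 [222 137  91  28 335] [263.5 145.8] [ 0.6929 -0.0218]
90 [290 167   6   7  21] [291.7 170.9] [ 0.6207 -0.1006]
90 [239 171   7   8  41] [242.  174.4] [0.6114 0.0395]
90 [238 199   3   3   9] [239. 200.] [0.5392 0.0483]
90 [253 198   3   5  11] [253.8 200.3] [0.5382 0.0069]
90 [267 200   3   5  11] [268.1 201.8] [ 0.5336 -0.033 ]
110 [223 105  29   1  29] [237. 105.] [0.8122 0.053 ]
110 [270 105   9   4  23] [273.9 106. ] [ 0.8092 -0.0527]
110 [280 105   9   1   9] [284. 105.] [ 0.812  -0.0819]
110 [254 116  29  10 245] [269.1 120.2] [ 0.7673 -0.0386]
110 [235 121   8   2  10] [239.1 121.8] [0.7629 0.0472]
110 [219 131  95  42 883] [265.6 145.5] [ 0.694  -0.0278]
110 [197 165  11   8  28] [203.3 170.1] [0.6242 0.1482]
110 [289 165   9   9  59] [293.3 169.3] [ 0.6253 -0.1052]
110 [238 171   8   8  50] [241.7 174.4] [0.6115 0.0403]
110 [233 197  72  11 320] [268.9 202.2] [ 0.5326 -0.0353]
130 [222 105  68   4  86] [259.3 105.4] [ 0.811  -0.0111]
130 [230 116  54  10 349] [263.3 120.6] [ 0.7664 -0.0221]
130 [ 219  130   96   43 1015] [265.8 145.4] [ 0.6942 -0.0284]
130 [316 142  16  13  36] [321.8 150.2] [ 0.6798 -0.1876]
130 [196 162  13  12  56] [203.6 169.7] [0.6253 0.1475]
130 [289 164  11  11  83] [293.6 168.9] [ 0.6263 -0.1062]
130 [238 171   9   8  59] [241.9 174.5] [0.6111 0.0398]
130 [232 195  74  14 766] [268.3 201.6] [ 0.5341 -0.0336]
144.0 [138 125  94 107  74  58  64  92  85 110  91 139 145 144] [146 147 143 139 117 106 104 104 112 113 111 110]
```

View pics/crop0.png

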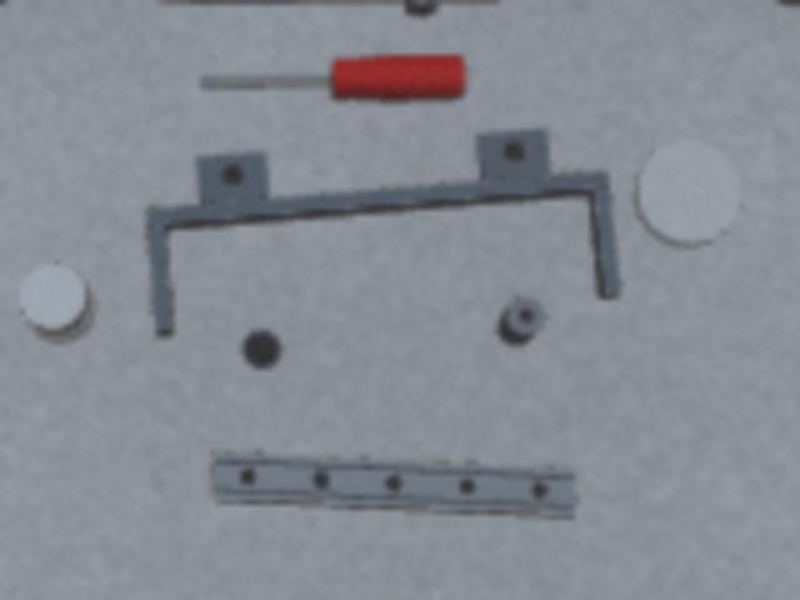

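The crop shows the fence outer corners at crop (150,208) and (607,172), and the wall ends at (165,333) and (608,296). The socket is at (262,349) and the post top at (525,315). The rail holes run from (248,476) to (540,491). Next I'll fit the bay and rail frames to these points.

```bash
cat >> h.py <<'E'
def rail(pred=None,tag=None,f=None):
    """five holes: blackhat blobs, pair 4 spacings apart with three between -> x,y,yaw(of +y axis wrt world y)"""
    f=imaging.grab_frame("top") if f is None else f
    if tag: cv2.imwrite(f"pics/{tag}.png",f)
    g=cv2.cvtColor(f,cv2.COLOR_BGR2GRAY)
    b=cv2.GaussianBlur(cv2.morphologyEx(g,cv2.MORPH_BLACKHAT,np.ones((7,7))),(0,0),.8).astype(float)
    mx=(b==cv2.dilate(b,np.ones((5,5))))&(b>8)
    P=[]
    for v,u in zip(*np.nonzero(mx)):
        if 185<u<360 and 100<v<250:
            w=b[v-2:v+3,u-2:u+3]; yy,xx=np.mgrid[-2:3,-2:3]
            P.append(ray("top",u+(w*xx).sum()/w.sum(),v+(w*yy).sum()/w.sum(),.022))
    P=np.array(P); best=(9,)
    for i in P:
        for j in P:
            L=np.linalg.norm(i-j)
            if i[1]>j[1] and .145<L<.175 and (pred is None or np.linalg.norm((i+j)/2-pred)<.05):
                q=[P[np.argmin(np.linalg.norm(P-(i+(j-i)*k/4),axis=1))] for k in range(5)]
                e=max(np.linalg.norm(q[k]-(i+(j-i)*k/4)) for k in range(5))
                if e<best[0]: best=(e,np.array(q),L)
    if best[0]>.006: return None
    q=best[1]; s=np.polyfit(np.arange(-2,3),q,1); d=-s[0]
    return np.r_[q.mean(0),np.arctan2(-d[0],d[1]),best[0],best[2]]
def Rz(a): return np.array([[np.cos(a),-np.sin(a)],[np.sin(a),np.cos(a)]])
E
python3 - <<'E'
from h import *
px=lambda x,y:(190+(x+.5)/5-.5,105+(y+.5)/5-.5)
A=[((150,208),.01,.13,.02),((607,172),.01,-.13,.02),((165,333),-.06,.125,.02),((608,296),-.06,-.125,.02),((262,349),-.072,.072,0),((525,315),-.072,-.072,.045)]
W=np.array([ray("top",*px(*a[0]),a[3]) for a in A]); B=np.array([a[1:3] for a in A])
bm,wm=B.mean(0),W.mean(0); H=(B-bm).T@(W-wm); a=np.arctan2(H[0,1]-H[1,0],H[0,0]+H[1,1])
t=wm-Rz(a)@bm; print("bay",t,a); print(((W-t)@Rz(a)-B)*1000)
r=rail(f=cv2.imread("pics/top0.png")); print("rail",r,"in bay",(r[:2]-t)@Rz(a),r[2]-a)
E
```

```text
bay [ 0.68801285 -0.02636292] 0.07683085223774586
[[-0.2463825  -2.71908849]
 [-0.277793    1.11965077]
 [-0.95401369 -0.64227678]
 [-0.26341282  2.52313748]
 [ 0.6878717  -0.35039455]
 [ 1.05373032  0.06897157]]
rail [ 0.53325452 -0.03230411 -0.05475676  0.00100363  0.15995871] in bay [-0.15475781  0.00595486] -0.1315876082172979
```

```bash
cat >> h.py <<'E'
from scipy.spatial.transform import Rotation as Ro
BT,BA=np.array([.68801,-.02636]),.07683
def w(p): return BT+Rz(BA)@np.array(p)
def rv(a): # tool x at world angle a, z down
    c,s=np.cos(a),np.sin(a); return Ro.from_matrix(np.array([[c,s,0],[s,-c,0],[0,0,-1]])).as_rotvec()
def railb(tag=None):
    r=rail(tag=tag)
    return None if r is None else np.r_[(r[:2]-BT)@Rz(BA),r[2]-BA,r[3]]
def ax(a): return np.array([-np.sin(a),np.cos(a)])   # rail +y axis in bay frame
def nr(a): return np.array([np.cos(a),np.sin(a)])    # rail x axis
def push(path,v=.05,z=.008,fmax=25,up=.10):
    """path: (bay xy, tool-x angle in bay); descend at the first, push along, back off a little, lift"""
    q0=monitor.get_state()["joint_positions"]; p,a=path[0]; best=None
    for fl in(0,np.pi):
        q=manip.solve_ik([*w(p),up],rv(a+BA+fl))
        if q is not None and abs(q[5])<2.2 and (best is None or np.abs(q-q0).max()<best[0]): best=(np.abs(np.array(q)-q0).max(),fl)
    fl=best[1]; manip.goto([*w(p),up],rv(a+BA+fl))
    hit=manip.move_straight([*w(p),z],v=.15,max_force=15)
    if not hit:
        for p,a in path[1:]:
            hit=manip.move_straight([*w(p),z],frame=rv(a+BA+fl),v=v,max_force=fmax)
            if hit: break
    s=monitor.get_state(); print("hit",hit,"F",s["contact_force"].round(1),"t",s["time"].round(1),((s["tcp_pos"][:2]-BT)@Rz(BA)).round(4))
    b=(s["tcp_pos"][:2]-BT)@Rz(BA)
    prev=np.array(path[0][0] if len(path)==2 else path[-2][0]); d=(b-prev)/(np.linalg.norm(b-prev)+1e-9)
    manip.move_straight([*w(b-.008*d),s["tcp_pos"][2]],v=.1)
    manip.move_straight([*w(b-.008*d),up],v=.25)
E
python3 - <<'E'
from h import *
manip.grip(0.0)
c=np.array([-.1548,.006]); a=-.1316
end=lambda s:c+ax(a)*s
push([(end(-.100-.030),a+np.pi/2),(end(-.108+.040),a+np.pi/2)])
c=end(.040); piv=c+.039*ax(a)
path=[]
for k,t in enumerate(np.r_[a,np.linspace(a,.44,7)]):
    path.append((piv-.124*ax(t)-(.021+(.020 if k==0 else 0))*nr(t),t))
push(path)
manip.goto([.35,.25,.2],monitor.get_state()["eef_rot"])
print(railb("top1"),monitor.get_state()["time"])
cv2.imwrite("pics/scene1.png",imaging.grab_frame("scene"))
E
```

```text
Traceback (most recent call last):
  File "h.py", line 56, in push
    s=monitor.get_state(); print("hit",hit,"F",s["contact_force"].round(1),"t",s["time"].round(1),((s["tcp_pos"][:2]-BT)@Rz(BA)).round(4))
                                                                               ^^^^^^^^^^^^^^^
AttributeError: 'float' object has no attribute 'round'
```

```bash
sed -i 's/s\["time"\].round(1)/round(s["time"],1)/' h.py; python3 - <<'E'
from h import *
s=monitor.get_state(); print(s["contact_force"],s["time"],s["tcp_pos"],(s["tcp_pos"][:2]-BT)@Rz(BA))
c=np.array([-.1548,.006]); a=-.1316
print("aim",c+ax(a)*(-.068))
b=(s["tcp_pos"][:2]-BT)@Rz(BA)-.01*ax(a)
manip.move_straight([*w(b),.008],v=.1); manip.move_straight([*w(b),.1],v=.25)
manip.goto([.35,.25,.2],s["eef_rot"])
print(railb("top1"),monitor.get_state()["time"])
E
```

```text
[-0.71131386  0.9603942   0.0560639 ] 6.4 [ 0.52931259 -0.10012513  0.00780745] [-0.16389105 -0.06136679]
aim [-0.16372299 -0.06141202]
[-0.14878251  0.04702835 -0.13140262  0.00083089] 8.75
```

View pics/top1.png

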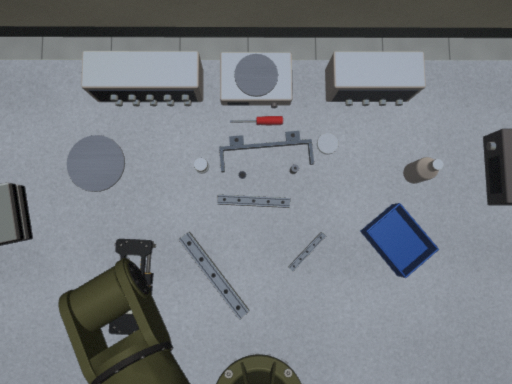

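The first push went as modelled: the rail now spans pixels (218,199) to (290,203), nothing else has moved, and the camera gives (-148.8, 47.0) mm in the bay frame. Next I'll pivot the post-side end in.

```bash
python3 - <<'E'
from h import *
c=np.array([-.1488,.0470]); a=-.1314
piv=c+.039*ax(a)
path=[]
for k,t in enumerate(np.r_[a,np.linspace(a,.44,7)]):
    path.append((piv-.124*ax(t)-(.021+(.020 if k==0 else 0))*nr(t),t))
push(path)
manip.goto([.35,.25,.2],monitor.get_state()["eef_rot"])
print(railb("top2"),monitor.get_state()["time"])
E
```

```text
hit False F [ 0.2 -0.5  1.6] t 13.8 [-0.1102 -0.0355]
[ 0.12612089  0.01854906 -0.0618306   0.00101538] 16.1083
```

View pics/top2.png

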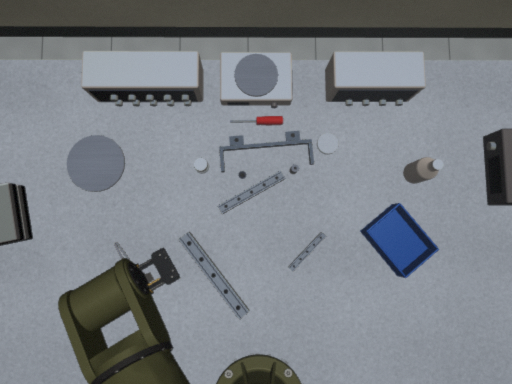

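The rail has pivoted to run from about (222,209) to (282,176), clear of the post at (294,169). The detector locked onto the appliance edge at the top, so I'll give it a predicted position and go on to the normal push.

```bash
sed -i 's/def railb(tag=None):/def railb(tag=None,pred=None,f=None):/; s/r=rail(tag=tag)/r=rail(None if pred is None else w(pred),tag,f)/' h.py; python3 - <<'E'
from h import *
r=railb(pred=(-.128,.05),f=cv2.imread("pics/top2.png")); print(r)
c,a=r[:2],r[2]
post=np.array([-.072,-.072]); print("n-offset",(c-post)@nr(a),"t",-(c-post)@ax(a))
E
```

```text
[-0.12396067  0.05080877  0.43967659  0.00117486]
n-offset 0.00525451233411995 t -0.1332452463221091
```

```bash
python3 - <<'E'
from h import *
post=np.array([-.072,-.072])
c=np.array([-.1240,.0508]); a=.4397
manip.grip(1.0)
push([(c-.041*nr(a),a),(c+(.031-.021)*nr(a),a)])
manip.grip(0.0)
manip.goto([.35,.25,.2],monitor.get_state()["eef_rot"])
r=railb("top3",pred=c+.031*nr(a)); print(r,monitor.get_state()["time"])
assert r is not None and abs(r[2]-a)<.06
c,a=r[:2],r[2]; o=(c-post)@nr(a); t=-(c-post)@ax(a); print("offset",o,"t",t)
assert o>.030
push([(c+.130*ax(a),a-np.pi/2),(c+(.108-(-.050-t))*ax(a),a-np.pi/2)],fmax=15)
manip.goto([.35,.25,.2],monitor.get_state()["eef_rot"])
r=railb("top4",pred=c-(-.05-t)*ax(a)); print(r,monitor.get_state()["time"])
E
```

```text
hit False F [ 0.4 -0.6 -0.5] t 20.7 [-0.115   0.0551]
[-0.0945449   0.06503135  0.44446034  0.00087663] 24.2167
offset 0.0385649707155207 t -0.13341142074279444
hit False F [-0.3  0.8  0.8] t 28.9 [-0.1051  0.0873]
[-0.05753094 -0.01125787  0.43432666  0.00069487] 30.9083
```

```bash
python3 -c "
import cv2
cv2.imwrite('pics/c4.png',cv2.resize(cv2.imread('pics/top4.png')[105:225,190:350],None,fx=4,fy=4,interpolation=2))"
```

```text
(no output)
```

View pics/c4.png

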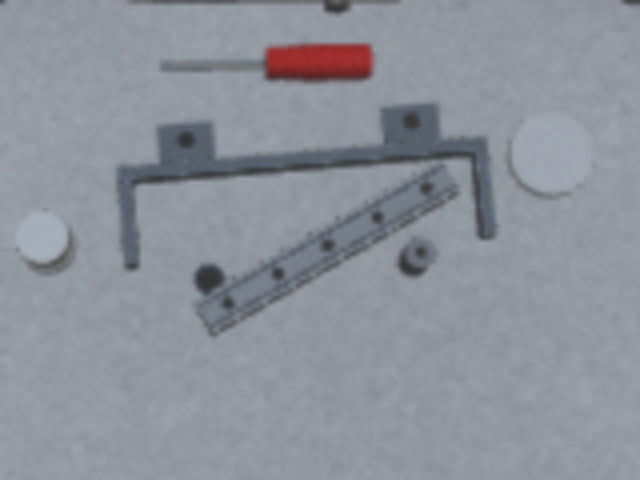

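The crop shows the rail tilted with its right end (crop 445,185) behind the post (415,255) and just short of the fence and right wall. The left end is at (205,318), outside the mouth. Next I'll pivot that end in, then press the rail flush.

```bash
python3 - <<'E'
from h import *
c=np.array([-.0575,-.0113]); a=.4343
piv=c-.039*ax(a); path=[]
for k,t in enumerate(np.r_[a,np.linspace(a,0,6)]):
    path.append((piv+.124*ax(t)-(.021+(.020 if k==0 else 0))*nr(t),t))
push(path,fmax=15)
manip.grip(1.0)
manip.goto([.35,.25,.2],monitor.get_state()["eef_rot"])
r=railb("top5",pred=(-.041,-.008)); print(r,monitor.get_state()["time"])
assert r is not None and abs(r[2])<.08
c,a=r[:2],r[2]; y=.015
x=c[0]-.021
push([((x-.012,y),a),((x,y),a),((-.034+.005,y),0.)],v=.04,fmax=12)
manip.goto([.35,.25,.2],monitor.get_state()["eef_rot"])
print(railb("top6",pred=(-.013,-.008)),monitor.get_state()["time"])
cv2.imwrite('pics/c6.png',cv2.resize(cv2.imread('pics/top6.png')[105:225,190:350],None,fx=5,fy=5,interpolation=2))
E
```

```text
hit False F [ 0.  -0.5  0.2] t 35.3 [-0.0624  0.0772]
[-0.03877517 -0.0075825   0.01134528  0.00134718] 38.8833
hit True F [-2.8 -0.6  1.8] t 42.2 [-0.035  0.015]
[-0.01240087 -0.00771151 -0.00591288  0.00079521] 44.5
```

View pics/c6.png

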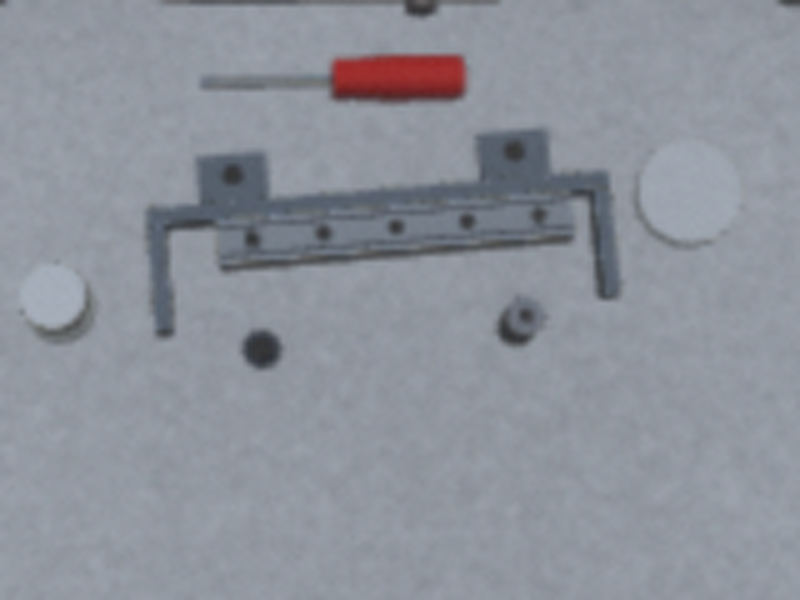

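The rail lies along the fence, between about (220,240) and (573,215), and the push stopped on force. The yaw still reads -6 mrad, so I'll press gently on each half to make sure it's flush.

```bash
python3 - <<'E'
from h import *
manip.grip(0.0)
for y in(-.035,.035):
    push([((-.050,y),0.),((-.028,y),0.)],v=.04,fmax=15,up=.06)
manip.goto([.35,.25,.2],monitor.get_state()["eef_rot"])
print(railb("top7",pred=(-.013,-.008)),monitor.get_state()["time"])
a,b=[cv2.imread(f"pics/top{k}.png") for k in(0,7)]
cv2.imwrite('pics/c7.png',np.vstack([cv2.resize(b[130:190,205:325],None,fx=6,fy=6,interpolation=2),]))
d=cv2.absdiff(a,b).max(2); print([(n,int(d[v-8:v+9,u-8:u+9].max())) for n,u,v in(("jar",200,165),("dish",328,144),("driver",269,120),("post",294,169),("bottle",430,167),("disc",96,163),("bin",399,240),("small",307,251))])
E
```

```text
hit True F [-1.2 -0.7  1. ] t 48.5 [-0.0348 -0.035 ]
hit True F [-3.3 -0.6  1.9] t 50.4 [-0.035  0.035]
[-0.01243393 -0.00771413 -0.0048585   0.00068976] 52.5917
[('jar', 12), ('dish', 12), ('driver', 12), ('post', 12), ('bottle', 12), ('disc', 10), ('bin', 11), ('small', 11)]
```

View pics/c7.png

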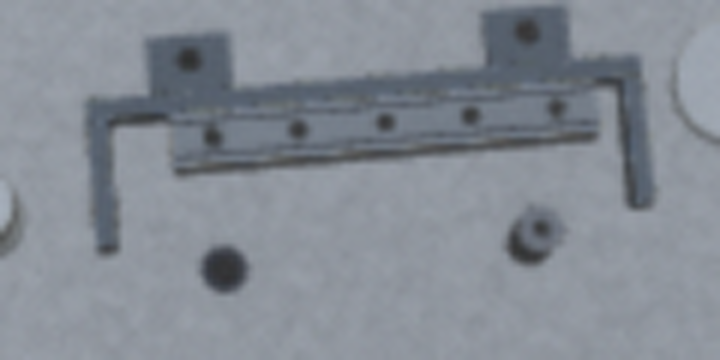

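The rail is flush along the fence with no dark gap, the pushes on both halves stopped at the same depth (-34.8 and -35.0 mm), and the robot is clear, so I'm handing in.

```bash
python3 -c "
from cell import order; print(order.sign_off())"
```

```text
the job is handed in; nothing more can be done
None
```

The middle-sized rail is home, lying flush along the back fence, and the job is handed in at about 53 s of the 72 s allowed. I slid it on the bench the whole way and never gripped it. The pushes, in order:
1. Back along its length, away from the post.
2. On the post-side end, to pivot it in.
3. Square on, to clear the post.
4. Lengthwise, to bring that end in behind the post.
5. On the other end, to pivot it in.
6. Against the fence, to press it flush.

**Position:** the last check put the rail at x = -12.4 mm, y = -7.7 mm in the bay's frame, with yaw about -5 mrad. Home is x = -13 mm and y within ±20 mm.

**Flushness:** the small yaw reading did not fully go away. I think it is camera or bay-fit error, because presses on the two halves stopped within 0.2 mm of each other and the last picture shows no gap at the fence.

**Other things:** comparing the first and last pictures showed only noise at the jar, dish, driver, post, bottle, disc, bin and small rail. The tweezers and the large rail were not included in that comparison; nothing was pushed near them.

**Detection error:** one rail reading during the job was wrong, because the detector locked onto an appliance edge. I corrected it before the next push.

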